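# Line up the reagent bottles by size for a gel run

## Robot

A 7-joint arm with a two-finger parallel gripper is mounted at the origin on the work surface. World frame = base frame: x ahead of the robot, y to its left, z up, the work surface at z = 0. Lengths are in mm, angles in rad, forces in N, time in s.
With the tool pointing down it reaches from about 400 to 875 mm from the base axis. Payload 4.4 kg.
Tool frame: the origin (TCP) lies at the centre of the arm's flange, where the gripper is bolted on; the fingertips stand 173 mm ahead of it and the grasp point (between the pads) lies 155 mm ahead of it; z points along the fingers, y is the direction in which the jaws open and shut (so a half turn about z gives the same grasp; the last joint's range is limited). The gripper opens to 85 mm and grips with 20 to 120 N. Pads are 22 mm wide; open, the fingers measure 114 mm over their backs; the gripper's body (76 mm by 85 mm) begins 54 mm behind the grasp point. The pads swing forward as they close: fully open they stand 13 mm farther back than shut.
Start: joints at [1.063, 0.628, 0.038, 1.517, -0.027, 0.996, -0.02], TCP at [277.941, -587.592, 404.713] pointing down, gripper open.
Joint ranges: [-3.06, 3.06], [-0.37, 2.12], [-1.25, 1.32], [0.18, 2.47], [-1.1, 4.24], [0.23, 1.98], [-2.94, 2.94]. Speed limits (rad/s): [2.57, 2.57, 3.14, 3.14, 3.14, 3.14, 3.14].

## Interface

Orientations are given as [roll, pitch, yaw] about the fixed x, y, z axes, in that order (R = Rz(yaw) Ry(pitch) Rx(roll)).
In Python, from cell import * gives the robot as it stands. The module is installed in compiled form; this text tells all that it offers.
- The arm moves only by the shell command python3 -m jog 'ROWS'. ROWS is JSON, one flat list of numbers, 5 for each row, row after row: the shift along the tool's x, y, z in mm, then the turn about the tool's z in degrees, then the finger opening in mm, from 0 to 85.4. A call has 1 to 20 rows; each row is the pose to reach, as a shift and turn from the pose commanded when the call began, along the tool's axes at that moment; what a row does not reach only later rows make up. A row lasts 1/12 s, in which the tool goes at most 41.7 mm and 7.16 degrees, less where a joint would pass 70% of its speed; a pose out of reach is approached as far as the arm can. A call with a gripper value outside its range is refused whole. The fingers move at their own pace and stop on an object; the grip force is fixed at half the most. Time passes only in rows, so rows that repeat a pose let the fingers close. It gives the time, the measured TCP pose, the force and the opening at its end, in the units of the state.
- read_state(): the state, without advancing time (a new reading comes with each control period).
- get_image(name): name is "scene" or "top"; returns (picture, depth): 420x560x3 uint8, blue, green, red; 420x560 float32, mm along the optical axis (not along the pixel's ray), 0 where there is no reading.
- camera_params(name): a dict with "K" (3x3 intrinsics, pixels), "dist_coeffs" ([k1, k2, p1, p2, k3] as OpenCV has them; the pictures are not rectified), "T" (4x4, takes a point from camera to world coordinates). Camera axes: x right, y up, looking along -z (the intrinsics and any distortion apply to the point x, -y, -z); pixel columns grow to the right and rows downward; lengths in mm; the calibration is good to about 2 mm. A picture is of the moment at which its call begins. camera_params takes no time and is no camera call.
- finish_job(): hands the job in, once; it reports no verdict.
The state is a dict: "clock": time; "qpos": joint angles; "qd": joint speeds; "tau": joint torques, N m; "eef_pos": TCP position; "tool_rot": TCP orientation; "force": force on the tool from outside, world axes, zero at the start; "torque": the same for the moment, N m; "width": finger opening in mm.
Only numpy, scipy, OpenCV 4.12 (cv2) and the standard library are available. Lean on these libraries where they do the work, as an engineer would, in place of code of your own. Each camera call takes 0.05 s, during which the arm holds its last target.

## Task

Get the reagents ready for the gel run: stand the four amber bottles on the green rail, each in the middle of its own white disc, in order of size, with the smallest at the end that has the brass post and the largest at the other end. Keep the bottles upright all the while, put them down without dropping them, and let go of them all.

Things in the scene. Friction and masses are not known exactly. Their poses are not given: they have to be found in the camera images.
- bottle_a: The smallest of four upright amber glass reagent bottles with flat black screw caps and a plain paper band: body 32 mm across, 55 mm tall in all; the cap is 26 mm across and forms the top 18 mm (so it runs from 37 to 55 mm above the foot), below it come a slightly narrower neck and the sloping shoulder. About 60 g (up to 30 % more or less). Stands loose on the table. Origin at the centre of its foot, z up.
- bottle_b: The second smallest of four upright amber glass reagent bottles with flat black screw caps and a plain paper band: body 42 mm across, 75 mm tall in all; the cap is 34 mm across and forms the top 18 mm (so it runs from 57 to 75 mm above the foot), below it come a slightly narrower neck and the sloping shoulder. About 120 g (up to 30 % more or less). Stands loose on the table. Origin at the centre of its foot, z up.
- bottle_c: The second largest of four upright amber glass reagent bottles with flat black screw caps and a plain paper band: body 52 mm across, 95 mm tall in all; the cap is 42 mm across and forms the top 18 mm (so it runs from 77 to 95 mm above the foot), below it come a slightly narrower neck and the sloping shoulder. About 200 g (up to 30 % more or less). Stands loose on the table. Origin at the centre of its foot, z up.
- bottle_d: The largest of four upright amber glass reagent bottles with flat black screw caps and a plain paper band: body 62 mm across, 115 mm tall in all; the cap is 50 mm across and forms the top 18 mm (so it runs from 97 to 115 mm above the foot), below it come a slightly narrower neck and the sloping shoulder. About 300 g (up to 30 % more or less). Stands loose on the table. Origin at the centre of its foot, z up.
- disc_1: One of four alike white discs, 68 mm across and 3 mm thick, fixed in a straight row 90 mm apart (centre to centre) on a flat green rail 12 mm high and 90 mm wide on the bench; the disc's top is 15 mm above the table. Counting along the rail this is disc 1 of 4; disc 1 or disc 4 may be the one next to the brass post. Origin at the centre of its underside (12 mm above the table); y runs along the row from disc 1 towards disc 4, x across it.
- disc_2: One of four alike white discs, 68 mm across and 3 mm thick, fixed in a straight row 90 mm apart (centre to centre) on a flat green rail 12 mm high and 90 mm wide on the bench; the disc's top is 15 mm above the table. Counting along the rail this is disc 2 of 4; disc 1 or disc 4 may be the one next to the brass post. Origin at the centre of its underside (12 mm above the table); y runs along the row from disc 1 towards disc 4, x across it.
- disc_3: One of four alike white discs, 68 mm across and 3 mm thick, fixed in a straight row 90 mm apart (centre to centre) on a flat green rail 12 mm high and 90 mm wide on the bench; the disc's top is 15 mm above the table. Counting along the rail this is disc 3 of 4; disc 1 or disc 4 may be the one next to the brass post. Origin at the centre of its underside (12 mm above the table); y runs along the row from disc 1 towards disc 4, x across it.
- disc_4: One of four alike white discs, 68 mm across and 3 mm thick, fixed in a straight row 90 mm apart (centre to centre) on a flat green rail 12 mm high and 90 mm wide on the bench; the disc's top is 15 mm above the table. Counting along the rail this is disc 4 of 4; disc 1 or disc 4 may be the one next to the brass post. Origin at the centre of its underside (12 mm above the table); y runs along the row from disc 1 towards disc 4, x across it.
- brass_post: Upright brass terminal post, 18 mm across at the base, 45 mm tall, fixed on the rail at one of its ends, in line with the discs and 70 mm from the centre of the nearest one (it may be at either end; the other end has a low white block 16 mm high instead). Origin at the centre of its foot, 12 mm above the table.

How it is judged:
By the outcome, as a careful person would: the job done as asked, in the order asked, and still so for the second after the job is handed in, with the robot touching nothing.
It also fails if it takes over 109 s, if anything falls off the work surface, if the arm or the gripper's body presses on something with over 40 N, if the wrist force passes 120 N, or if a joint passes its speed limit or range.

## Working session

There is one attempt and no reset: what is moved stays moved. The work goes in short steps, Python scripts to look and compute and a shell command to move; the robot and the scene stay as the last step left them, time stands still between calls to the robot, and variables do not carry over. Pictures are saved under pics/ and viewed, and the job is handed in when it is done.

```bash
mkdir -p pics; python3 - <<'E'
from cell import *
import cv2,numpy as np
s=read_state(); print(s)
for n in("top","scene"):
    p,d=get_image(n); cv2.imwrite(f"pics/{n}0.png",p); np.save(f"pics/{n}0d.npy",d)
    c=camera_params(n); print(n,c)
E
```

```text
{'clock': 0.0, 'qpos': array([ 1.06317579,  0.62933099,  0.03841677,  1.51840595, -0.02702944,
        0.99631179, -0.01999512]), 'qd': array([-1.04859442e-03,  7.96987966e-04,  1.56255047e-04, -6.85228428e-04,
        1.42041541e-05,  1.44146266e-03, -1.39817346e-03]), 'tau': array([-2.68156618e-04, -5.63413131e+01,  1.22619476e+00, -1.93445760e+01,
        1.09903034e-02,  1.06361933e-02,  1.93585606e-05]), 'eef_pos': array([ 277.84087547, -587.27890524,  403.78598243]), 'tool_rot': array([-3.13965328e+00, -1.37414877e-05,  4.41828894e-01]), 'force': array([ 0.5418843 , -0.45669331, -0.05452414]), 'torque': array([0.01430466, 0.05125998, 0.01290515]), 'width': 85.64925678696623}
top {'K': array([[513.35142514,   0.        , 276.3089985 ],
       [  0.        , 513.35142514, 213.00855025],
       [  0.        ,   0.        ,   1.        ]]), 'dist_coeffs': array([0.05904557, 0.        , 0.        , 0.        , 0.        ]), 'T': array([[ 1.85110681e-02,  9.99271518e-01, -3.33732513e-02,
         5.06365607e+02],
       [-9.99796833e-01,  1.82338518e-02, -8.59186443e-03,
        -5.72592051e+00],
       [-7.97708250e-03,  3.35255155e-02,  9.99406027e-01,
         1.06482069e+03],
       [ 0.00000000e+00,  0.00000000e+00,  0.00000000e+00,
         1.00000000e+00]])}
scene {'K': array([[391.61340126,   0.        , 274.32764511],
       [  0.        , 391.61340126, 206.49778898],
       [  0.        ,   0.        ,   1.        ]]), 'dist_coeffs': array([-0.11075073,  0.        ,  0.        ,  0.        ,  0.        ]), 'T': array([[ 3.19782014e-01, -7.03712663e-01,  6.34450906e-01,
         1.07526541e+03],
       [ 9.47452865e-01,  2.43515071e-01, -2.07445122e-01,
        -1.78175659e+02],
       [-8.51659823e-03,  6.67449547e-01,  7.44606318e-01,
         6.82694608e+02],
       [ 0.00000000e+00,  0.00000000e+00,  0.00000000e+00,
         1.00000000e+00]])}
```

View pics/top0.png

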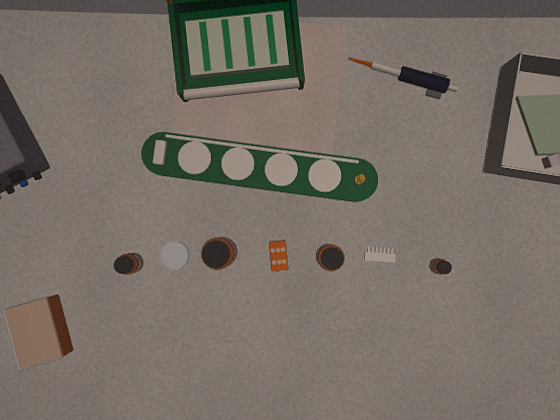

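View pics/scene0.png

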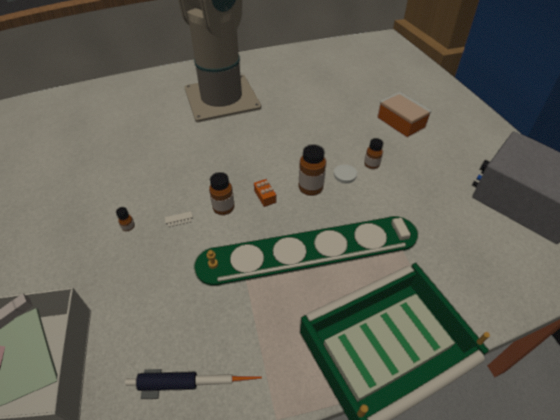

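The top view shows the discs at about (194,157), (237,163), (281,169) and (325,175), with the brass post at the right end (360,179). The bottles are b (125,264), d (217,253), c (331,258) and a (441,266). So a goes on the right disc and d on the left one.

```bash
cat > h.py <<'E'
import cv2,numpy as np
from cell import *
def ray(n,uv):
    c=camera_params(n);K,D,T=c["K"],c["dist_coeffs"],c["T"]
    q=cv2.undistortPoints(np.array(uv,float).reshape(-1,1,2),K,D).reshape(-1,2)
    d=np.c_[q[:,0],-q[:,1],-np.ones(len(q))]@T[:3,:3].T
    return T[:3,3],d
def onplane(n,uv,z):
    o,d=ray(n,uv); return o+d*((z-o[2])/d[:,2])[:,None]
def cloud(n,dep):
    h,w=dep.shape; u,v=np.meshgrid(np.arange(w),np.arange(h))
    o,d=ray(n,np.c_[u.ravel(),v.ravel()]); return (o+d*dep.reshape(-1,1)).reshape(h,w,3)
def bottles(n,p,dep,H,hints,base=0):
    P=cloud(n,dep); hs=p.max(2); out={}
    for k,(u,v) in hints.items():
        r=24; m=np.zeros(hs.shape,np.uint8); sl=(slice(v-r,v+r),slice(u-r,u+r))
        g=cv2.medianBlur(p,3)[sl]; m[sl]=((g.max(2)<52)&(abs(P[sl][...,2]-H[k]-base)<9))
        cs,_=cv2.findContours(m,0,1); c=max(cs,key=cv2.contourArea)
        e=cv2.fitEllipse(cv2.convexHull(c)) if len(c)>4 else None
        mm=m>0
        print(n,k,"px",np.round(e[0],1),np.round(e[1],1),"ell",onplane(n,[e[0]],H[k]+base)[0].round(1),"area",cv2.contourArea(c),"z",np.median(P[mm][:,2]).round(1),"cloudmean",P[mm].mean(0).round(1))
H=dict(a=55,b=75,c=95,d=115)
def discs(n,p,lo,hi,amin=200):
    hsv=cv2.cvtColor(p,cv2.COLOR_BGR2HSV)
E
python3 - <<'E'
from h import *
p=cv2.imread("pics/top0.png");d=np.load("pics/top0d.npy")
for q in [(157,194),(253,217),(264,125),(264,130),(253,232),(148,215)]: print(q,p[q])
bottles("top",p,d,H,dict(a=(441,266),b=(125,264),c=(331,258),d=(217,253)))
ps=cv2.imread("pics/scene0.png");ds=np.load("pics/scene0d.npy")
bottles("scene",ps,ds,H,dict(a=(122,213),b=(376,145),c=(219,180),d=(313,154)))
for n,pp,hs in(("top",p,[(194,157),(237,163),(281,169),(325,175)]),("scene",ps,[(370,236),(331,243),(290,250),(247,258)])):
    g=pp.min(2); m=(g>110).astype(np.uint8)
    cs,_=cv2.findContours(m,0,1)
    cc=[]
    for h in hs:
        c=[c for c in cs if cv2.pointPolygonTest(c,h,False)>=0]
        if not c: print("no",h,pp[h[1],h[0]]); continue
        e=cv2.fitEllipse(c[0]); q=onplane(n,[e[0]],15)[0]; cc.append(q)
        print(n,np.round(e[0],1),np.round(e[1],1),q.round(1))
    print(np.diff(cc,axis=0).round(1))
print(onplane("top",[(360,179)],40))
E
```

```text
(157, 194) [132 141 155]
(253, 217) [32 33 42]
(264, 125) [39 41 48]
(264, 130) [39 38 48]
(253, 232) [ 38  64 106]
(148, 215) [45 63 41]
top a px [443.8 267. ] [12.7 13.7] ell [ 441.1 -324.5   55. ] area 126.0 z 55.0 cloudmean [ 441.1 -324.5   54.8]
top b px [122.8 264.6] [16.8 17.9] ell [435.2 295.1  75. ] area 219.5 z 74.2 cloudmean [435.  295.5  74. ]
top c px [331.9 258.1] [20.8 21.5] ell [ 455.8 -103.5   95. ] area 329.5 z 94.8 cloudmean [ 455.8 -103.5   94.8]
top d px [215.3 253.8] [25.4 26.8] ell [460.8 113.7 115. ] area 509.5 z 114.6 cloudmean [460.8 113.7 114.6]
scene a px [121.5 212.2] [ 9.5 10.3] ell [ 447.6 -322.3   55. ] area 67.5 z 53.1 cloudmean [ 445.1 -322.8   52.6]
scene b px [376.2 143.8] [10.3 12.6] ell [443.5 293.6  75. ] area 87.0 z 73.0 cloudmean [440.1 295.9  72.4]
scene c px [219. 180.] [14.9 18.2] ell [ 462.7 -102.7   95. ] area 187.0 z 93.9 cloudmean [ 460.3 -102.3   93.3]
scene d px [313.3 152.9] [15.9 21.2] ell [468.4 113.  115. ] area 240.5 z 114.2 cloudmean [466.2 114.1 113.6]
top [260.4 162.7] [ 33.8 236.4] [644.1  37.8  15. ]
top [260.4 162.7] [ 33.8 236.4] [644.1  37.8  15. ]
top [260.4 162.7] [ 33.8 236.4] [644.1  37.8  15. ]
top [260.4 162.7] [ 33.8 236.4] [644.1  37.8  15. ]
[[0. 0. 0.]
 [0. 0. 0.]
 [0. 0. 0.]]
scene [259.7 229.9] [372.1 561.5] [560.7 -44.1  15. ]
scene [259.7 229.9] [372.1 561.5] [560.7 -44.1  15. ]
scene [259.7 229.9] [372.1 561.5] [560.7 -44.1  15. ]
scene [259.7 229.9] [372.1 561.5] [560.7 -44.1  15. ]
[[0. 0. 0.]
 [0. 0. 0.]
 [0. 0. 0.]]
[[ 611.53299813 -162.65996728   40.        ]]
```

```bash
python3 - <<'E'
from h import *
p=cv2.imread("pics/top0.png");ps=cv2.imread("pics/scene0.png")
for n,pp,hs,r in(("top",p,[(194,157),(237,163),(281,169),(325,175)],25),("scene",ps,[(370,236),(331,243),(290,250),(247,258)],22)):
    cc=[]
    for h in hs:
        x0,y0=h[0]-r,h[1]-r
        roi=np.ascontiguousarray(pp[y0:y0+2*r,x0:x0+2*r,2])
        t,m=cv2.threshold(roi,0,255,cv2.THRESH_BINARY+cv2.THRESH_OTSU)
        m=cv2.morphologyEx(m,cv2.MORPH_OPEN,np.ones((5,5)))
        cs,_=cv2.findContours(m,0,1); c=[c for c in cs if cv2.pointPolygonTest(c,(r,r),False)>=0][0]
        e=cv2.fitEllipse(c); u=(e[0][0]+x0,e[0][1]+y0); q=onplane(n,[u],15)[0]; cc.append(q)
        print(n,t,np.round(u,1),np.round(e[1],1),q.round(1))
    cc=np.array(cc); print(np.diff(cc,axis=0).round(1)); v=cc[-1]-cc[0]
    th=np.arctan2(v[1],v[0]); print("dir",th, "mean",cc.mean(0), "fit",[ (cc.mean(0)[:2]+k*90*v[:2]/np.linalg.norm(v)).round(1) for k in(-1.5,-.5,.5,1.5)])
E
```

```text
top 92.0 [194.1 156.5] [31.9 34.4] [654.3 174.1  15. ]
top 93.0 [237.5 162.5] [31.3 34.5] [643.6  84.8  15. ]
top 94.0 [281.  168.4] [31.5 34.7] [633.1  -4.6  15. ]
top 94.0 [324.5 174.3] [31.2 34.7] [622.6 -94.   15. ]
[[-10.7 -89.3   0. ]
 [-10.5 -89.4   0. ]
 [-10.5 -89.4   0. ]]
dir -1.6885791332447253 mean [638.42438946  40.08850593  15.        ] fit [array([654.3, 174.2]), array([643.7,  84.8]), array([633.1,  -4.6]), array([622.6, -94. ])]
scene 83.0 [370.4 236.6] [25.7 32.3] [656.4 175.3  15. ]
scene 82.0 [330.7 244. ] [27.5 32.4] [646.1  86.4  15. ]
scene 83.0 [289.3 251.5] [29. 32.] [635.5  -2.8  15. ]
scene 84.0 [246.8 259.1] [29.9 31.8] [625.1 -91.7  15. ]
[[-10.3 -88.9   0. ]
 [-10.7 -89.2   0. ]
 [-10.4 -88.9   0. ]]
dir -1.687510473406408 mean [640.75172376  41.79207822  15.        ] fit [array([656.5, 175.9]), array([646. ,  86.5]), array([635.5,  -2.9]), array([625. , -92.3])]
```

Both views agree on the discs to about 2 mm. I'll take the small bottle first, with the jaws across the rail (yaw ≈ 1.453).

```bash
python3 -m jog '[261,-168,75,-57.9,85, 261,-168,75,-57.9,85, 261,-168,75,-57.9,85, 261,-168,75,-57.9,85, 261,-168,75,-57.9,85, 261,-168,75,-57.9,85, 261,-168,75,-57.9,85, 261,-168,75,-57.9,85, 261,-168,75,-57.9,85, 261,-168,75,-57.9,85, 261,-168,75,-57.9,65, 261,-168,75,-57.9,65, 261,-168,75,-57.9,65]'; python3 -c "
from cell import *
s=read_state();print(s)"
```

```text
clock: 1.18
eef_pos: [441.2, -325.7, 329.8]
tool_rot: [-3.141, 0.001, 1.449]
force: [-0.4, -0.2, 0.0]
width: 65.0
{'clock': 1.1833, 'qpos': array([ 0.73383447,  0.58919404, -0.22510833,  1.87510389,  0.19571601,
        0.69823683,  0.27291676]), 'qd': array([-0.00201963, -0.00203476, -0.00703884,  0.00149457, -0.00036718,
       -0.00033736,  0.00251789]), 'tau': array([-2.91013196e-01, -4.91151595e+01, -2.19654679e+00, -1.45447218e+01,
        6.81555794e-04, -3.40598008e-04, -2.87827592e-03]), 'eef_pos': array([ 441.15459414, -325.68252491,  329.84981786]), 'tool_rot': array([-3.14144000e+00,  1.01568622e-03,  1.44867811e+00]), 'force': array([-0.37070173, -0.22904475,  0.02346572]), 'torque': array([-0.03800113, -0.02861511,  0.06648314]), 'width': 65.04989453411811}
```

```bash
python3 -m jog '[2,0.5,40,0,65, 2,0.5,75,0,65, 2,0.5,95,0,60, 2,0.5,110,0,55, 2,0.5,121,0,50, 2,0.5,121,0,50, 2,0.5,121,0,50, 2,0.5,121,0,50]'; python3 - <<'E'
from h import *
for n in("top","scene"):
    p,d=get_image(n); cv2.imwrite(f"pics/{n}1.png",p if n=="top" else cv2.resize(p[130:290,60:220],None,fx=3.5,fy=3.5))
E
```

```text
clock: 1.85
eef_pos: [443.1, -322.8, 209.7]
tool_rot: [3.14, 0.001, 1.452]
force: [0.4, -0.1, 0.5]
width: 50.3
```

View pics/scene1.png

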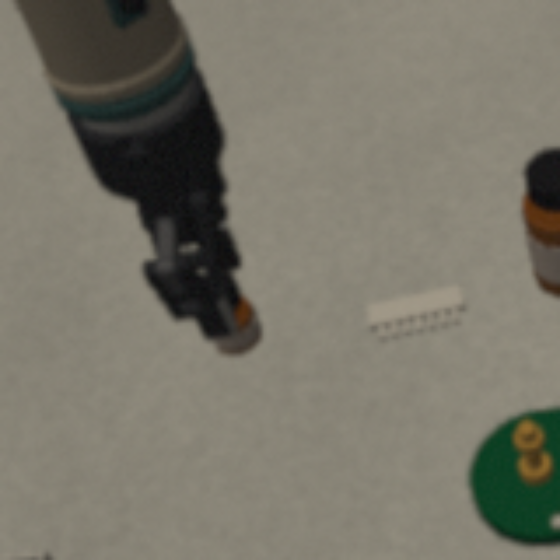

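The fingers straddle the small bottle's cap in the scene crop at (215,290). I'll close the gripper.

```bash
python3 -m jog '[0,0,0,0,40, 0,0,0,0,35, 0,0,0,0,30, 0,0,0,0,25, 0,0,0,0,20, 0,0,0,0,20, 0,0,0,0,15, 0,0,0,0,15, 0,0,0,0,15]'; python3 -m jog '[0,0,-10,0,15, 0,0,-30,0,15, 0,0,-55,0,15, 0,0,-80,0,15,0,0,-80,0,15,0,0,-80,0,15]'; python3 - <<'E'
from h import *
for n in("top","scene"):
    p,d=get_image(n); cv2.imwrite(f"pics/{n}2.png",p if n=="top" else cv2.resize(p[130:290,60:220],None,fx=3.5,fy=3.5))
E
```

```text
clock: 2.7
eef_pos: [442.8, -322.3, 209.3]
tool_rot: [3.141, 0.0, 1.452]
force: [-0.7, 1.1, 5.6]
width: 24.1
clock: 3.2
eef_pos: [443.2, -322.5, 290.4]
tool_rot: [3.139, 0.002, 1.452]
force: [-0.2, 0.7, -1.0]
width: 23.9
```

View pics/scene2.png

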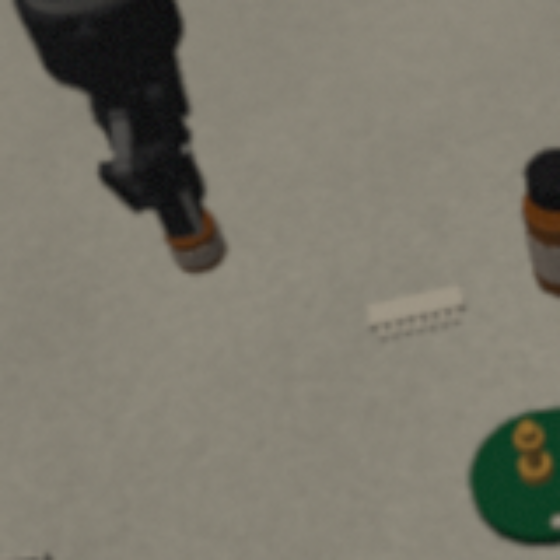

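```bash
python3 -m jog '[20,12,0,0,15, 50,30,0,0,15, 80,49,0,0,15, 110,67,0,0,15, 140,86,0,0,15, 170,104,0,0,15, 200,122,0,0,15, 225,138,0,0,15, 242,148,0,0,15, 250,153,0,0,15, 250,153,0,0,15, 250,153,0,0,15, 250,153,20,0,15, 250,153,40,0,15, 250,153,50,0,15, 250,153,55,0,15, 250,153,55,0,15, 250,153,55,0,15]'; python3 - <<'E'
from h import *
for n in("top","scene"):
    p,d=get_image(n); cv2.imwrite(f"pics/{n}3.png",p if n=="top" else cv2.resize(p[140:300,170:430],None,fx=3,fy=3))
E
```

```text
clock: 4.8
eef_pos: [624.2, -92.9, 234.1]
tool_rot: [3.141, 0.0, 1.451]
force: [0.9, -0.4, -0.0]
width: 24.1
```

View pics/scene3.png

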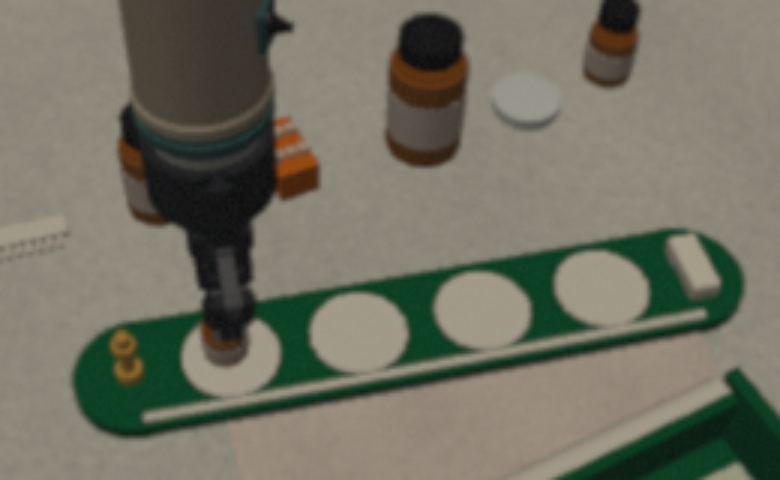

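The small bottle hangs over the disc by the post (crop (228,345)) and is upright. I'll lower it slowly.

```bash
python3 -m jog '[0.5,0.3,4,0,15, 0.5,0.3,6,0,15, 0.5,0.3,8,0,15, 0.5,0.3,8.5,0,15, 0.5,0.3,9,0,15, 0.5,0.3,9,0,15, 0.5,0.3,9,0,15]'
```

```text
clock: 5.48
eef_pos: [624.7, -91.6, 224.7]
tool_rot: [3.142, 0.0, 1.452]
force: [-0.2, 0.4, -1.0]
width: 24.0
```

```bash
python3 -m jog '[0,0,0.5,0,15, 0,0,0.5,0,15, 0,0,0.5,0,15]'; python3 -m jog '[0,0,0.5,0,15, 0,0,0.5,0,15, 0,0,0.5,0,15]'
```

```text
clock: 5.73
eef_pos: [624.7, -91.6, 224.4]
tool_rot: [3.141, -0.0, 1.452]
force: [0.4, -0.7, 0.0]
width: 23.9
clock: 5.98
eef_pos: [624.7, -91.6, 224.3]
tool_rot: [3.141, 0.0, 1.452]
force: [-1.4, 0.7, 5.4]
width: 24.0
```

Contact at about 5 N. I'll release and retreat straight up.

```bash
python3 -m jog '[0,0,0,0,28, 0,0,0,0,32, 0,0,0,0,40, 0,0,0,0,48, 0,0,0,0,50, 0,0,-15,0,50, 0,0,-45,0,55, 0,0,-85,0,70, 0,0,-120,0,70, 0,-20,-125,0,70, 0,-60,-125,0,70, 0,-100,-125,0,70,0,-140,-125,0,70,0,-140,-125,0,70]'; python3 - <<'E'
from h import *
for n in("top","scene"):
    p,d=get_image(n); cv2.imwrite(f"pics/{n}4.png",p if n=="top" else cv2.resize(p[140:300,170:430],None,fx=3,fy=3))
    np.save(f"pics/{n}4d.npy",d); cv2.imwrite(f"pics/{n}4f.png",p)
E
```

```text
clock: 7.15
eef_pos: [475.7, -74.3, 347.2]
tool_rot: [-3.126, 0.002, 1.453]
force: [-1.9, 0.3, 0.0]
width: 70.1
```

View pics/scene4.png

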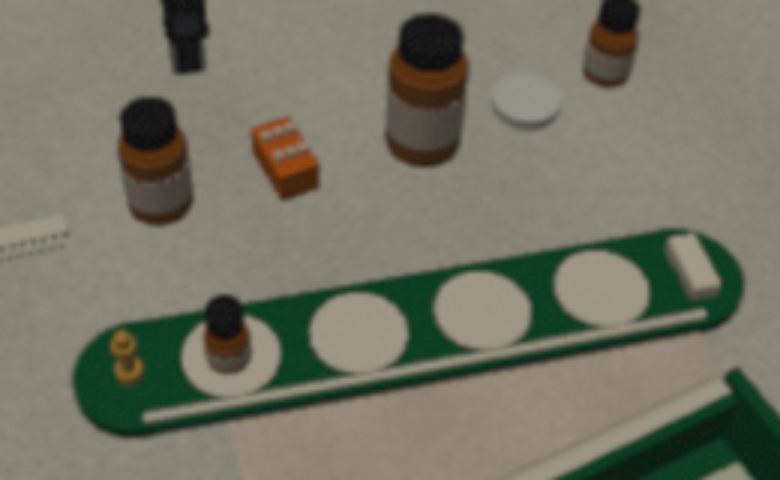

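View pics/top4.png

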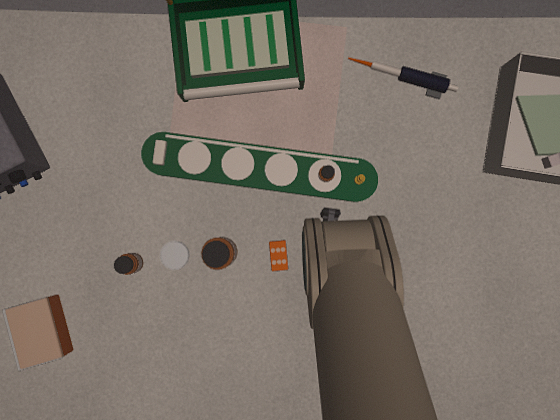

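The small bottle is released and standing at (326,173) in the top view. I'll measure its offset.

```bash
python3 - <<'E'
from h import *
p=cv2.imread("pics/top4f.png");d=np.load("pics/top4d.npy")
bottles("top",p,d,H,dict(a=(326,173)),base=15)
p=cv2.imread("pics/scene4f.png");d=np.load("pics/scene4d.npy")
bottles("scene",p,d,H,dict(a=(245,245)),base=15)
E
```

```text
top a px [327.3 171.5] [11.9 12.2] ell [622.1 -94.7  70. ] area 103.0 z 69.8 cloudmean [622.1 -94.8  69.8]
scene a px [244.2 244.5] [11.6 12.6] ell [627.7 -94.2  70. ] area 103.5 z 68.6 cloudmean [626.2 -94.   68. ]
```

```bash
python3 -m jog '[0,0,0,0,70, 0,0,0,0,70, 0,0,0,0,70]'
```

```text
clock: 7.5
eef_pos: [486.9, -75.1, 348.7]
tool_rot: [3.14, -0.0, 1.452]
force: [-0.4, 0.9, 0.4]
width: 70.2
```

```bash
python3 -m jog '[-29,-25,0,0,70, -29,-25,20,0,70, -29,-25,50,0,70, -29,-25,75,0,70, -29,-25,90,0,65, -29,-25,101,0,65, -29,-25,101,0,60, -29,-25,101,0,60, -29,-25,101,0,55, -29,-25,101,0,50, -29,-25,101,0,45, -29,-25,101,0,40, -29,-25,101,0,35, -29,-25,101,0,30, -29,-25,101,0,30, -29,-25,101,0,30]'
```

```text
clock: 8.83
eef_pos: [457.4, -100.9, 248.8]
tool_rot: [3.14, 0.0, 1.452]
force: [-1.5, -0.3, 6.6]
width: 40.1
```

```bash
python3 -m jog '[0,0,-10,0,30, 0,0,-30,0,30, 0,0,-60,0,30, 0,0,-85,0,30, 15,12,-90,0,30, 38,30,-90,0,30, 63,50,-90,0,30, 88,70,-90,0,30, 113,90,-90,0,30, 138,108,-90,0,30, 163,128,-90,0,30, 185,145,-90,0,30, 200,157,-90,0,30, 210.5,165,-90,0,30, 210.5,165,-90,0,30, 210.5,165,-70,0,30, 210.5,165,-45,0,30, 210.5,165,-30,0,30, 210.5,165,-25,0,30, 210.5,165,-25,0,30]'; python3 - <<'E'
from h import *
n="scene"
p,d=get_image(n); cv2.imwrite(f"pics/{n}5.png",cv2.resize(p[140:300,170:430],None,fx=3,fy=3))
E
python3 -m jog '[0,0,3,0,30, 0,0,5,0,30, 0,0,7,0,30, 0,0,7,0,30, 0,0,7,0,30]'
```

```text
clock: 10.5
eef_pos: [645.0, 87.6, 271.4]
tool_rot: [-3.138, 0.002, 1.452]
force: [-0.4, -0.4, -1.5]
width: 39.9
clock: 10.97
eef_pos: [646.1, 88.7, 266.0]
tool_rot: [3.141, -0.0, 1.452]
force: [0.4, 0.5, -1.3]
width: 39.8
```

View pics/scene5.png

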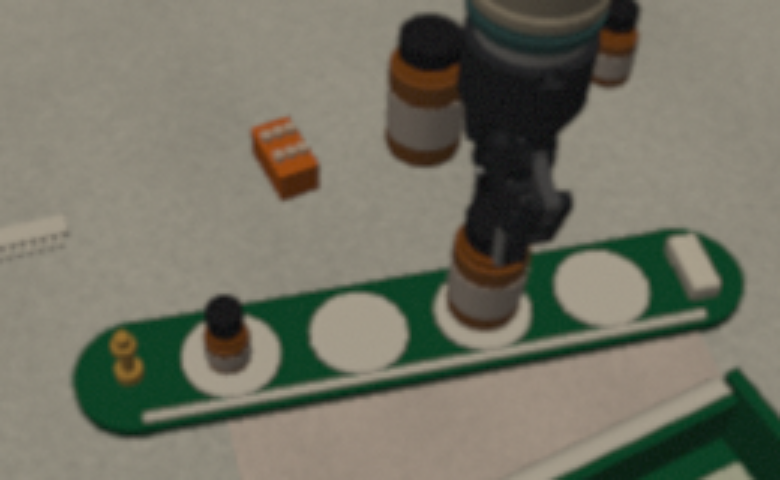

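Bottle c hangs over the third disc (crop (487,310)). I'll creep down to contact.

```bash
python3 -m jog '[0,0,0.7,0,30, 0,0,1.4,0,30, 0,0,1.4,0,30, 0,0,1.4,0,30]';python3 -m jog '[0,0,0.5,0,30, 0,0,1,0,30, 0,0,1,0,30]'
```

```text
clock: 11.3
eef_pos: [646.1, 88.6, 264.3]
tool_rot: [-3.142, -0.0, 1.452]
force: [0.3, 0.1, -1.4]
width: 40.1
clock: 11.55
eef_pos: [646.1, 88.8, 263.9]
tool_rot: [3.141, -0.0, 1.452]
force: [-1.2, 0.2, 4.0]
width: 40.3
```

```bash
python3 -m jog '[0,0,0,0,45, 0,0,0,0,50, 0,0,0,0,58, 0,0,0,0,65, 0,0,0,0,65, 0,0,-15,0,65, 0,0,-45,0,70, 0,0,-80,0,85, 0,0,-100,0,85, 1,-25,-100,0,85, 2,-60,-100,0,85, 3,-100,-100,0,85, 4,-140,-100,0,85, 5,-170,-100,0,85, 5.5,-185,-100,0,85, 5.5,-185,-100,0,85, 5.5,-185,-100,0,85]'; python3 - <<'E'
from h import *
for n in("top","scene"):
    p,d=get_image(n); cv2.imwrite(f"pics/{n}6.png",p if n=="top" else cv2.resize(p[140:300,170:430],None,fx=3,fy=3))
    bottles(n,p,d,H,dict(a=(326,173) if n=="top" else (245,245)),base=15)
    if n=="top":bottles(n,p,d,H,dict(c=(237,157)),base=15)
    else: bottles(n,p,d,H,dict(c=(331,212)),base=15)
E
```

```text
clock: 12.97
eef_pos: [463.0, 116.2, 363.8]
tool_rot: [3.14, -0.0, 1.453]
force: [1.1, -0.3, -0.6]
width: 85.1
top a px [327.3 171.4] [11.6 12.3] ell [622.3 -94.7  70. ] area 101.0 z 69.9 cloudmean [622.2 -94.8  69.8]
top c px [233.3 155.9] [20.9 21.9] ell [643.4  84.8 110. ] area 335.0 z 109.4 cloudmean [643.5  85.  109.4]
scene a px [244.2 244.6] [11.5 12.6] ell [628.  -94.3  70. ] area 102.5 z 68.7 cloudmean [626.3 -93.9  68. ]
scene c px [335.5 216.1] [17.4 20.2] ell [649.2  84.7 110. ] area 252.0 z 108.8 cloudmean [647.7  85.6 108.4]
```

View pics/scene6.png

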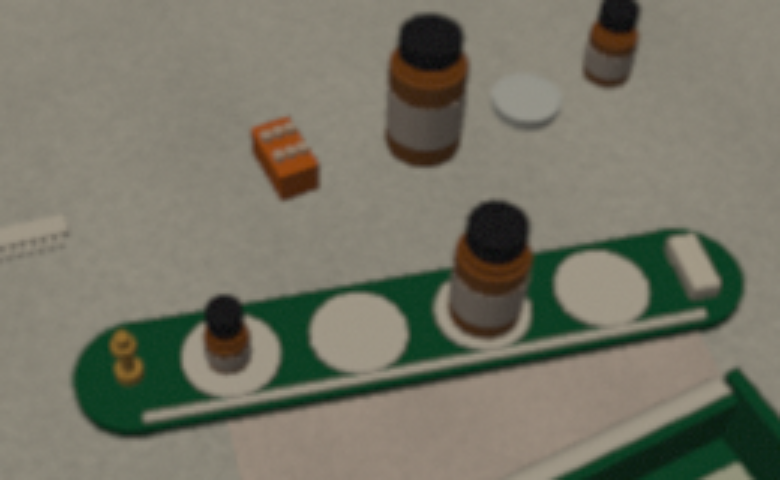

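View pics/top6.png

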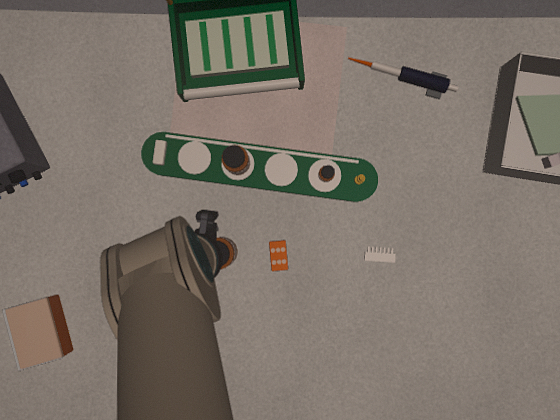

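In the top view, bottle c is centred on its disc to within 0.3 mm, and a to within about 1 mm. Next is d.

```bash
python3 -m jog '[0,0,25,0,85, 0,0,55,0,85, 0,0,75,0,85, 0,0,90,0,80, 0,0,98,0,75, 0,0,98,0,70, 0,0,98,0,65, 0,0,98,0,60, 0,0,98,0,55, 0,0,98,0,50, 0,0,98,0,45, 0,0,98,0,40, 0,0,98,0,38, 0,0,98,0,38, 0,0,98,0,38]'
```

```text
clock: 14.32
eef_pos: [462.8, 116.2, 266.5]
tool_rot: [3.141, -0.0, 1.453]
force: [-2.7, 0.6, 7.5]
width: 47.7
```

```bash
python3 -m jog '[0,0,-10,0,38, 0,0,-30,0,38, 0,0,-60,0,38, 0,0,-85,0,38, 7,15,-90,0,38, 18,40,-90,0,38, 30,65,-90,0,38, 41,90,-90,0,38, 52,115,-90,0,38, 64,140,-90,0,38, 75,165,-90,0,38, 82,179,-90,0,38, 84.4,185.4,-90,0,38, 84.4,185.4,-90,0,38, 84.4,185.4,-70,0,38, 84.4,185.4,-45,0,38, 84.4,185.4,-30,0,38, 84.4,185.4,-23,0,38, 84.4,185.4,-21,0,38, 84.4,185.4,-21,0,38]'
python3 -m jog '[0,0,2,0,38, 0,0,4,0,38, 0,0,4,0,38, 0,0,4,0,38]'; python3 - <<'E'
from h import *
n="scene"
p,d=get_image(n); cv2.imwrite(f"pics/{n}7.png",cv2.resize(p[140:300,170:430],None,fx=3,fy=3))
E
```

```text
clock: 15.98
eef_pos: [656.6, 177.6, 286.4]
tool_rot: [-3.141, 0.0, 1.452]
force: [-0.6, 0.6, -3.1]
width: 48.3
clock: 16.32
eef_pos: [657.2, 177.9, 282.9]
tool_rot: [3.141, -0.0, 1.452]
force: [-1.0, 0.2, -3.3]
width: 48.3
```

View pics/scene7.png

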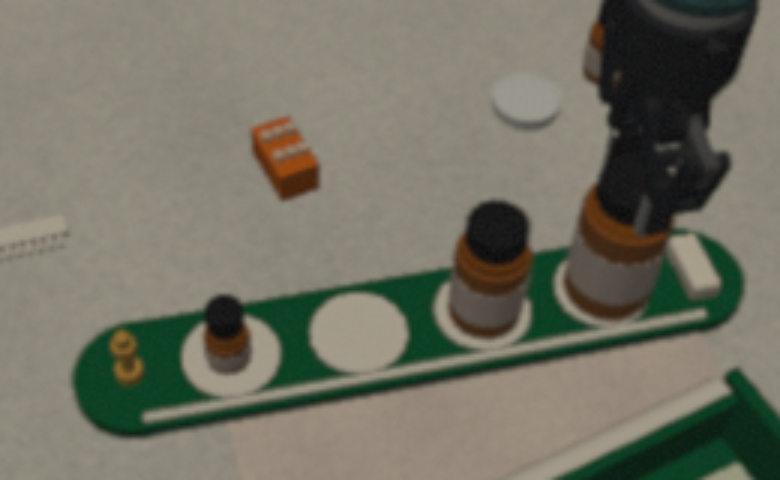

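d is just above the leftmost disc (crop (610,290)). I'll finish the descent and release.

```bash
python3 -m jog '[0,0,0.7,0,38, 0,0,1.4,0,38, 0,0,1.4,0,38, 0,0,1.4,0,38]';python3 -m jog '[0,0,0.4,0,38, 0,0,0.8,0,38, 0,0,0.8,0,38]'
```

```text
clock: 16.7
eef_pos: [657.2, 178.1, 281.7]
tool_rot: [3.141, -0.0, 1.452]
force: [-2.4, -0.1, 3.0]
width: 48.2
clock: 16.95
eef_pos: [657.2, 178.2, 281.7]
tool_rot: [3.141, -0.001, 1.452]
force: [-3.5, -0.6, 6.9]
width: 48.1
```

```bash
python3 -m jog '[0,0,0,0,55, 0,0,0,0,60, 0,0,0,0,68, 0,0,0,0,75, 0,0,0,0,75, 0,0,-15,0,78, 0,0,-45,0,80, 0,0,-75,0,80, 4,-10,-80,0,80, 15,-38,-80,0,80, 29,-73,-80,0,80, 42,-106,-80,0,80, 55,-140,-80,0,80, 69,-173,-80,0,75, 82,-206,-80,0,70, 90,-226,-80,0,65, 92.5,-232.4,-80,0,65, 92.5,-232.4,-80,0,65, 92.5,-232.4,-80,0,65]'; python3 - <<'E'
from h import *
for n in("top","scene"):
    p,d=get_image(n); cv2.imwrite(f"pics/{n}8.png",p if n=="top" else cv2.resize(p[110:290,180:440],None,fx=3,fy=3))
    bottles(n,p,d,H,dict(c=(234,156),d=(188,145)) if n=="top" else dict(c=(331,212),d=(380,195)),base=15)
E
```

```text
clock: 18.53
eef_pos: [438.0, 296.9, 360.2]
tool_rot: [3.14, 0.0, 1.452]
force: [-0.3, -1.6, 0.3]
width: 65.2
top c px [233.2 155.8] [21.  22.3] ell [643.6  85.  110. ] area 341.0 z 109.9 cloudmean [643.5  84.9 109.8]
top d px [182.7 147.4] [26.1 28.2] ell [654.3 175.6 130. ] area 544.5 z 129.5 cloudmean [654.3 175.9 129.4]
scene c px [335.5 216.1] [17.7 20.3] ell [649.3  84.7 110. ] area 258.5 z 108.9 cloudmean [648.   85.5 108.4]
scene d px [381.2 202. ] [20.3 24.8] ell [660.6 173.9 130. ] area 370.5 z 129.1 cloudmean [659.  175.  128.4]
```

View pics/scene8.png

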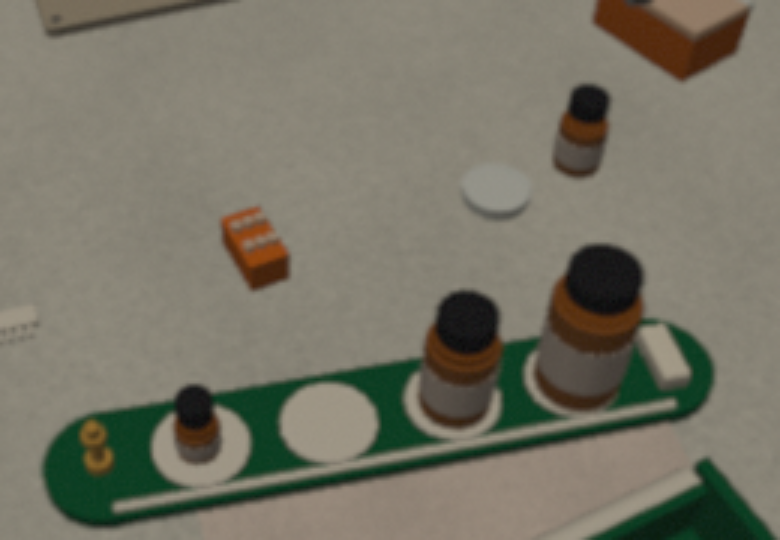

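View pics/top8.png

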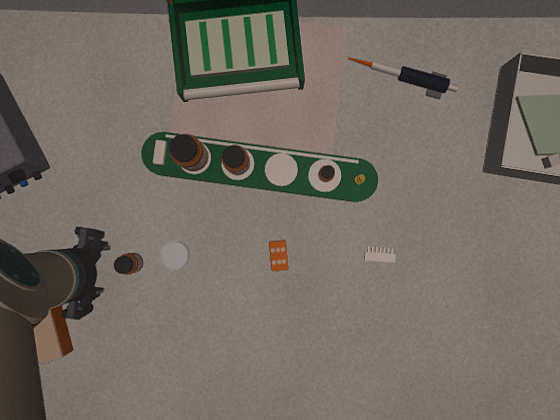

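d's offset along the rail is +1.5 mm in the top view and −1.4 mm in the scene view, so it's centred within the calibration error. Next is b, seen at (125,264) in the top view.

```bash
python3 -m jog '[0,0,30,0,65, 0,0,65,0,65, 0,0,95,0,65, 0,0,115,0,62, 0,0,126,0,58, 0,0,132,0,55, 0,0,132,0,50, 0,0,132,0,46, 0,0,132,0,42, 0,0,132,0,38, 0,0,132,0,32, 0,0,132,0,26, 0,0,132,0,24, 0,0,132,0,24, 0,0,132,0,24]'
```

```text
clock: 19.88
eef_pos: [437.4, 297.6, 229.4]
tool_rot: [3.14, -0.001, 1.453]
force: [-1.2, -0.2, 6.7]
width: 31.9
```

```bash
python3 -m jog '[0,0,-10,0,24, 0,0,-30,0,24, 0,0,-65,0,24, 0,0,-100,0,24, 0,0,-122,0,24, -15,12,-125,0,24, -38,32,-125,0,24, -61,52,-125,0,24, -84,71,-125,0,24, -107,91,-125,0,24, -130,110,-125,0,24, -153,130,-125,0,24, -176,150,-125,0,24, -200,170,-125,0,24, -224,190,-125,0,24, -246,209,-125,0,24, -262,223,-125,0,24, -272.8,232,-125,0,24, -272.8,232,-125,0,24, -272.8,232,-125,0,24]'
python3 -m jog '[0,0,20,0,24, 0,0,50,0,24, 0,0,75,0,24, 0,0,92,0,24, 0,0,100,0,24, 0,0,100,0,24, 0,0,100,0,24]'; python3 - <<'E'
from h import *
n="scene"
p,d=get_image(n); cv2.imwrite(f"pics/{n}9.png",cv2.resize(p[140:300,170:430],None,fx=3,fy=3))
E
```

```text
clock: 21.55
eef_pos: [635.0, -1.0, 353.3]
tool_rot: [-3.141, -0.001, 1.452]
force: [-0.2, 0.7, -0.9]
width: 31.8
clock: 22.13
eef_pos: [635.3, 0.3, 253.7]
tool_rot: [3.142, -0.001, 1.454]
force: [0.3, -0.6, -0.0]
width: 32.3
```

View pics/scene9.png

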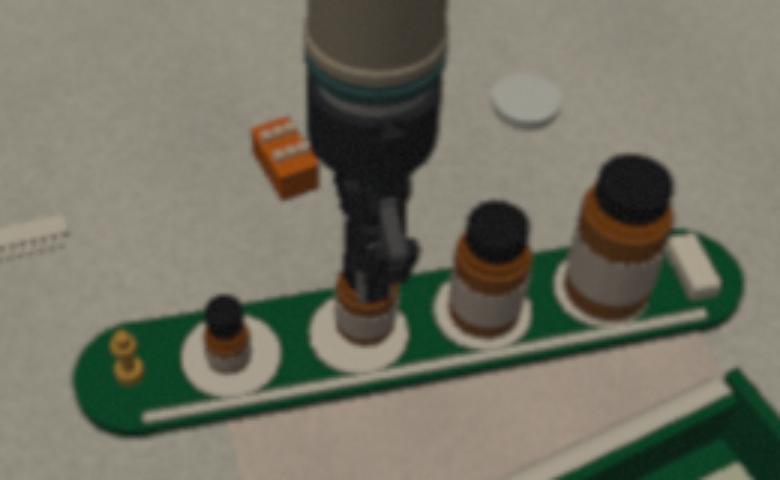

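b is over its disc (crop (365,320)) about 9 mm up. I'll lower it.

```bash
python3 -m jog '[-0.7,0.3,4,0,24, -0.7,0.3,6.5,0,24, -0.7,0.3,8,0,24, -0.7,0.3,8,0,24, -0.7,0.3,8,0,24]'; python3 -m jog '[0,0,0.5,0,24, 0,0,1,0,24, 0,0,1,0,24,0,0,1,0,24]'; python3 -m jog '[0,0,0.4,0,24, 0,0,0.8,0,24, 0,0,0.8,0,24]'
```

```text
clock: 22.6
eef_pos: [635.6, -1.9, 245.2]
tool_rot: [3.141, -0.0, 1.452]
force: [1.0, 0.2, -1.1]
width: 32.3
clock: 22.93
eef_pos: [635.7, -1.8, 244.6]
tool_rot: [3.141, -0.0, 1.452]
force: [-1.2, 0.3, 2.9]
width: 31.8
clock: 23.18
eef_pos: [635.7, -1.7, 244.5]
tool_rot: [3.141, 0.0, 1.452]
force: [-3.9, 1.3, 8.8]
width: 32.1
```

```bash
python3 -m jog '[0,0,-0.4,0,36, 0,0,-0.4,0,40, 0,0,-0.4,0,48, 0,0,-0.4,0,55, 0,0,-0.4,0,55, 0,0,-15,0,58, 0,0,-45,0,60, 0,0,-80,0,60, 0,0,-115,0,60, 0,-25,-120,0,60, 0,-60,-120,0,60, 0,-100,-120,0,60, 0,-140,-120,0,60, 0,-170,-120,0,60, 0,-180,-120,0,60, 0,-180,-120,0,60, 0,-180,-120,0,60]'; python3 - <<'E'
from h import *
for n in("top","scene"):
    p,d=get_image(n); cv2.imwrite(f"pics/{n}10.png",p if n=="top" else cv2.resize(p[140:300,170:430],None,fx=3,fy=3))
    bottles(n,p,d,H,dict(a=(326,173),b=(281,163),c=(234,156),d=(188,145)) if n=="top" else dict(a=(245,245),b=(288,235),c=(331,212),d=(380,195)),base=15)
E
```

```text
clock: 24.6
eef_pos: [457.8, 19.5, 363.8]
tool_rot: [3.139, -0.0, 1.453]
force: [1.3, -0.4, -0.0]
width: 59.8
top a px [327.3 171.5] [11.9 12.2] ell [622.1 -94.7  70. ] area 103.0 z 70.1 cloudmean [622.  -94.9  69.8]
top b px [279.8 164.1] [16.4 16.9] ell [632.2  -2.3  90. ] area 201.5 z 89.8 cloudmean [632.3  -2.4  89.6]
top c px [233.2 155.9] [21.  21.9] ell [643.5  84.9 110. ] area 339.5 z 109.6 cloudmean [643.4  84.9 109.6]
top d px [182.7 147.5] [25.8 27.9] ell [654.2 175.5 130. ] area 535.0 z 129.4 cloudmean [654.3 175.7 129.3]
scene a px [244.4 244.4] [11.3 12.5] ell [627.7 -93.9  70. ] area 101.0 z 68.5 cloudmean [626.2 -93.7  68. ]
scene b px [291. 230.] [15.3 16.3] ell [638.4  -2.1  90. ] area 172.0 z 88.7 cloudmean [636.8  -1.5  88.1]
scene c px [335.5 216. ] [17.5 20.4] ell [649.1  84.8 110. ] area 256.5 z 108.8 cloudmean [647.8  85.5 108.4]
scene d px [381.3 202. ] [20.  24.8] ell [660.5 174.2 130. ] area 364.5 z 129.2 cloudmean [659.1 175.3 128.6]
```

View pics/scene10.png

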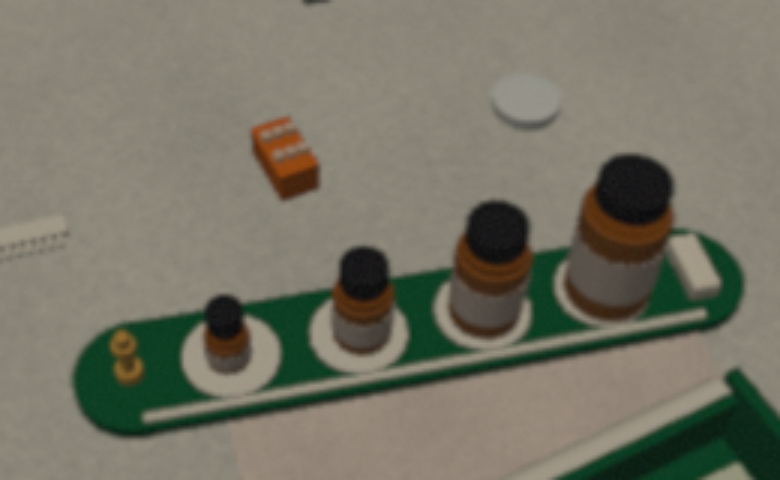

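View pics/top10.png

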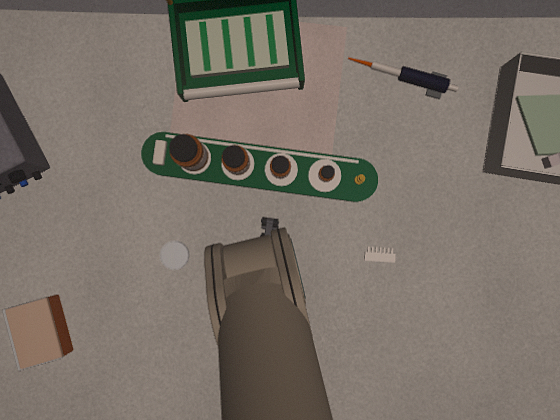

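All four stand upright in order. In the top view their offsets from the disc centres are all under 2.5 mm. I'll hand it in.

```bash
python3 -m jog '[0,0,0,0,60,0,0,0,0,60,0,0,0,0,60]'; python3 -c "
from cell import *
print(finish_job())"
```

```text
clock: 24.95
eef_pos: [457.5, 19.3, 363.1]
tool_rot: [3.142, -0.0, 1.452]
force: [-0.4, 0.2, -0.5]
width: 59.8
the job is handed in; nothing more can be done
None
```

All four bottles are standing on the rail in order of size, a, b, c, d, with a on the disc by the brass post. I gripped each one by its cap, set it down with a light touch (4–9 N) and let go. I handed the job in at 25 s with the arm clear of everything.

In the last pictures all four are upright. The table shows how far each bottle stands from its disc centre along the rail:

| Bottle | Top camera (mm) | Scene camera (mm) |
|---|---|---|
| a | −0.7 | −2.2 |
| b | +2.3 | +0.7 |
| c | +0.1 | −1.6 |
| d | +1.4 | −1.1 |

- **Camera disagreement:** the two cameras differ by about 1.5–2.5 mm, roughly the calibration limit. For d they disagree on which way it is off.
- **Across the rail:** the top view puts every bottle within about 1 mm. The scene view reads 2.5–4 mm, but its cap outline also takes in the side of the cap, so I didn't rely on it there.

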